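# Push the bearing's drawer home and bolt it

### The arm

A 6-joint arm with a two-finger parallel gripper is mounted at the origin on a cart in front of the work surface, level with it; the furniture and walls round the work are solid. World frame = base frame: x ahead of the robot, y to its left, z up, the work surface at z = 0. Lengths are in m, angles in rad, forces in N, time in s.
With the tool pointing down it reaches from about 0.25 to 0.725 m from the base axis. Payload 4 kg.
Tool frame: the origin (TCP) lies on the front face of the gripper's body, between the roots of the fingers; the fingertips stand 73 mm ahead of it and the grasp point (between the pads) lies 54 mm ahead of it; y points along the fingers, z is the direction in which the jaws open and shut, and the axes are right-handed (so a half turn about y gives the same grasp; the last joint's range is limited). The gripper opens to 85 mm and grips with 20 to 120 N. Pads are 22 mm wide; open, the fingers measure 114 mm over their backs; the gripper's body (76 mm by 85 mm) begins 54 mm behind the grasp point. The pads swing forward as they close: fully open they stand 13 mm farther back than shut.
Start: joints at [-1.325, 0.241, 0.005, 1.335, 0, 1.571], TCP at [0.122, -0.485, 0.304] pointing down, gripper open.
Joint ranges: [-2.72, 2.72], [-1.05, 1.87], [-1.09, 1.28], [-1.99, 2.15], [-1.42, 1.44], [-3.14, 3.14]. Speed limits (rad/s): [2.79, 2.79, 3.14, 3.14, 3.14, 3.14].

### API

Orientations are given as a unit quaternion [x, y, z, w].
In Python, from workcell import read_state, camera, close_job, find_in, regions_of, place_of gives the robot as it stands.
- The arm moves only by the shell command python3 -m pendant 'ROWS' [FORCE]. ROWS is JSON, a list of rows, each an object with "linear": the shift along the tool's x, y, z in m, a list of three; "spin": the turn about the tool's y in degrees; "grip": the closure, from -1 (fully open) to 1 (shut). In form: [{"linear": [dx, dy, dz], "spin": spin, "grip": grip}, ...]. A call has 1 to 5 rows; each row shifts and turns the commanded pose from where the row before left it, along the tool's axes as they then stand; what a row does not reach is not made up. A row lasts 1/8 s, in which the tool goes at most 62.5 mm and 10.7 degrees, less where a joint would pass 70% of its speed; a pose out of reach is approached as far as the arm can. A call with a gripper value outside its range is refused whole. The fingers move at their own pace and stop on an object; FORCE is the grip in N (left out, the last holds). Time passes only in rows, so rows that do not move let the fingers close. It gives the time, the measured TCP pose, the force and the opening at its end, in the units of the state.
- read_state(): the state, without advancing time (a new reading comes with each control period).
- camera(name): name is "scene" or "side" or "wrist"; returns a dict with "color" (400x640x3 uint8, red, green, blue), "depth" (400x640 float32, m along the optical axis (not along the pixel's ray), 0 where there is no reading), "fx", "fy", "cx", "cy" (pixels), "k1" (the pictures are not rectified: a ray, as slopes to the right and down, at radius r is drawn at 1 + k1 r^2 times it, then the intrinsics apply), "world_from_camera" (4x4, takes a point from camera to world coordinates). Camera axes: x right, y down, z forward; pixel columns grow to the right and rows downward; lengths in m; the calibration is good to about 2 mm. A picture is of the moment at which its call begins.
- close_job(): hands the job in, once; it reports no verdict.
Trained networks look in a picture, given as the dict that the camera call returned (one of the last four; its "shot" number tells which), for a name from the list of things; names that differ only in an ending like _2 or _b are one class to them, and where a whole thing is asked for, a point or a joint stands for the part that bears it (a point fixed in the world has none). Each returns a list of dicts, best first, with "confidence" (0 to 1); they miss things now and then, are a little off and sometimes report something else, mostly with a low value. They report only what shows in the picture. A call takes as long as a camera call.
- find_in(picture, thing): "xyz" ([x, y, z] in m, in world coordinates, good to about 4 mm: the middle of the surface that is visible of it).
- regions_of(picture, thing): "mask" (400x640 bool, what is visible of it).
- place_of(picture, thing): "xyz" ([x, y, z] in m, in world coordinates, good to about 4 mm: a listed point, or the origin of a listed thing).
The state is a dict: "clock": time; "joint_positions": joint angles; "joint_velocities": joint speeds; "effort": joint torques, N m; "tool_pos": TCP position; "tcp_rot": TCP orientation; "ft_force": force on the tool from outside, world axes, zero at the start; "ft_torque": the same for the moment, N m; "gripper_width": opening from 0.0 (shut) to 1.0 (fully open).
Only numpy, scipy, OpenCV 4.12 (cv2) and the standard library are available. Lean on these libraries where they do the work, as an engineer would, in place of code of your own. Each camera call takes 0.05 s, during which the arm holds its last target.

### The job

One of the two small drawer units on the bench has a ball bearing lying in its open drawer. With the fingertips alone, push that drawer fully home with the bearing in it, and then push its barrel bolt all the way across so that it locks the drawer. Leave the empty drawer and its bolt as they are, do not pick up or touch the bearing, and do not disturb the things standing around.

Things in the scene. Friction and masses are not known exactly. Their poses are not given: they have to be found in the camera images.
- unit_a: Unit with the bearing in its drawer: fixed grey steel unit, 130 mm deep (x), 180 wide (y), 75 high. Origin: centre of the underside; x points from front to back (away from the robot), y to its left. Front plane at local x = -65. Left part: a blue drawer, 104 wide, centred at y = +28.5; right part (y -90 to -26): solid post with a brass barrel bolt.
- unit_b: Unit with the empty drawer, otherwise the same: fixed grey steel unit, 130 mm deep (x), 180 wide (y), 75 high. Origin: centre of the underside; x points from front to back (away from the robot), y to its left. Front plane at local x = -65. Left part: a blue drawer, 104 wide, centred at y = +28.5; right part (y -90 to -26): solid post with a brass barrel bolt.
- drawer_a (a joint): Bearing's unit: drawer slide in m: 0 = fully home, front flush with the unit's front; grows as it comes out towards local -x, 0.095 at most. About 1.5 N of friction; it stays where it is left. Starts 0.064 to 0.088 open.
- drawer_b (a joint): Empty unit: drawer slide in m: 0 = fully home, front flush with the unit's front; grows as it comes out towards local -x, 0.095 at most. About 1.5 N of friction; it stays where it is left. Starts 0.045 to 0.088 open; to be left so.
- front_a (a point): Bearing's unit: centre of the drawer front's flat outer face (z 8 to 66 mm, 104 wide, no handle, thumb notch 40 x 14 in mid top edge); moves with the drawer. Axes as the unit's: push along +x to shut. A brass keeper loop sticks out 16 from the face, 44.5 right (-y) and 14 above this point; left of it the face is flat.
- front_b (a point): Empty unit: centre of the drawer front's flat outer face (z 8 to 66 mm, 104 wide, no handle, thumb notch 40 x 14 in mid top edge); moves with the drawer. Axes as the unit's: push along +x to shut. A brass keeper loop sticks out 16 from the face, 44.5 right (-y) and 14 above this point; left of it the face is flat.
- bolt_a (a joint): Bearing's unit: barrel bolt slide in m: 0 = drawn back (right), 0.026 = fully shot to the left, its tip through the keeper on the drawer. Friction about 1.2 N; it stays where it is left. 
- bolt_b (a joint): Empty unit: barrel bolt slide in m: 0 = drawn back (right), 0.026 = fully shot to the left, its tip through the keeper on the drawer. Friction about 1.2 N; it stays where it is left. 
- knob_a (a point): Bearing's unit: middle of the bolt's knob, a level steel pin 9 mm thick, 46 above the bench, reaching 8 to 43 out from the front plane along -x; this point is 26 out, on its axis. The barrel straps stick out 16, so push its right side with a fingertip 17 or more out. It slides to the unit's +y (left). Axes as the unit's.
- knob_b (a point): Empty unit: middle of the bolt's knob, a level steel pin 9 mm thick, 46 above the bench, reaching 8 to 43 out from the front plane along -x; this point is 26 out, on its axis. The barrel straps stick out 16, so push its right side with a fingertip 17 or more out. It slides to the unit's +y (left). Axes as the unit's.
- bearing: steel ball bearing with a red seal ring, 52 across, 15 thick, lying loose and flat in the drawer, which carries it along (drawer floor 10 above the bench); origin: centre of its underside
- grease_tin: red tin with a grey lid, 66 across, 46 high, bystander left of the units; origin: centre of its underside
- hex_bolt: steel hexagon bolt standing on its head, 27 across, 50 high, bystander between the units, near the edge of the bench; origin: centre of its underside
- black_tape: roll of black tape lying flat, 62 across, 19 high, bystander left of the units; origin: centre of its underside
- screwdriver: yellow-handled screwdriver lying flat, 185 x 27 x 28, bystander right of the units; origin: centre of its underside, x along its length

How it is judged:
By the outcome, as a careful person would: the job done as asked, in the order asked, and still so for the second after the job is handed in, with the robot touching nothing.
It also fails if it takes over 40 s, if anything falls off the work surface, if the arm or the gripper's body presses on something with over 40 N, if the wrist force passes 120 N, or if a joint passes its speed limit or range.

## Working session

There is one attempt and no reset: what is moved stays moved. The work goes in short steps, Python scripts to look and compute and a shell command to move; the robot and the scene stay as the last step left them, time stands still between calls to the robot, and variables do not carry over. Pictures are saved under pics/ and viewed, and the job is handed in when it is done.

```bash
mkdir -p pics; ls; cat > h.py <<'E'
import numpy as np,cv2
from workcell import *
def save(p,n): cv2.imwrite('pics/'+n+'.png',p['color'][:,:,::-1])
E
python3 - <<'E'
from h import *
s=read_state();print(s['clock'],s['tool_pos'],s['tcp_rot'],s['gripper_width'])
for c in ['scene','side']:
    p=camera(c);save(p,c+'0')
    for t in ['front_a','knob_a','unit_a','bearing','hex_bolt','grease_tin','black_tape','screwdriver']:
        r=place_of(p,t);print(c,t,[(np.round(q['xyz'],3).tolist(),round(q['confidence'],2)) for q in r[:3]])
E
```

```text
pics
0.0 [ 0.1215543 -0.4845054  0.3030206] [-0.08677707  0.70250537 -0.70104002  0.08659579] 0.9988444561529243
scene front_a [([0.43, -0.211, 0.03], 0.73), ([0.413, 0.264, 0.034], 0.61)]
scene knob_a [([0.498, -0.285, 0.047], 0.41)]
scene unit_a [([0.548, 0.24, -0.003], 0.93), ([0.566, -0.197, 0.0], 0.78), ([0.466, 0.172, 0.05], 0.74)]
scene bearing []
scene hex_bolt [([0.438, 0.009, 0.002], 0.43)]
scene grease_tin [([0.468, -0.203, 0.009], 0.74), ([0.565, 0.453, 0.003], 0.69), ([0.464, 0.166, 0.047], 0.69)]
scene black_tape [([0.445, 0.436, -0.007], 0.82)]
scene screwdriver [([0.546, -0.491, 0.004], 0.54)]
side front_a [([0.416, 0.267, 0.031], 0.96), ([0.496, -0.282, 0.046], 0.54), ([0.427, -0.208, 0.03], 0.51)]
side knob_a [([0.494, -0.282, 0.043], 0.53), ([0.459, 0.173, 0.042], 0.49)]
side unit_a [([0.548, 0.24, -0.0], 0.79), ([0.568, -0.203, 0.004], 0.77)]
side bearing [([0.465, -0.2, 0.007], 0.58)]
side hex_bolt [([0.434, 0.013, 0.003], 0.65), ([0.564, -0.199, 0.001], 0.55)]
side grease_tin [([0.569, 0.453, 0.006], 0.96), ([0.426, -0.207, 0.029], 0.28)]
side black_tape [([0.448, 0.431, 0.001], 0.87)]
side screwdriver [([0.546, -0.489, 0.001], 0.56)]
```

View pics/scene0.png

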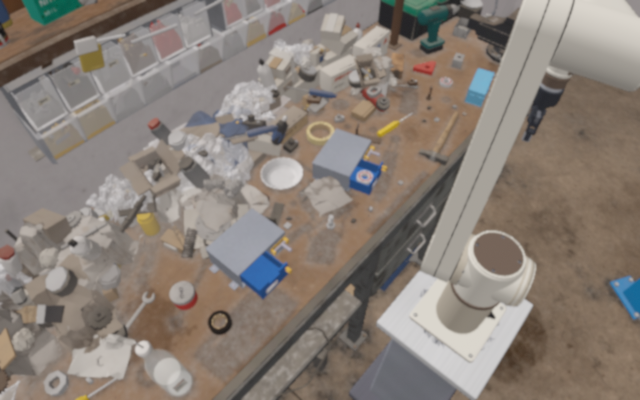

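View pics/side0.png

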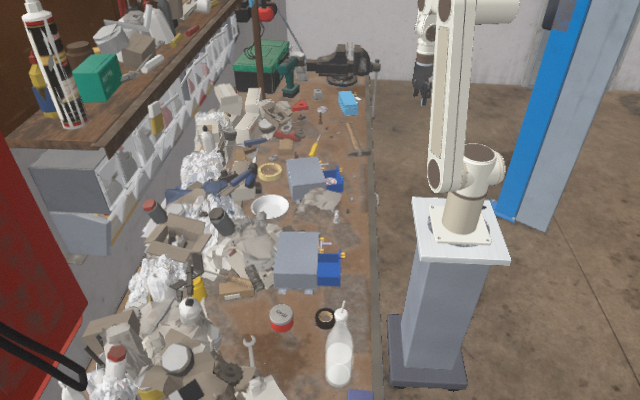

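The bearing is in the right-hand unit (scene around 365,178; side around 333,181), with the bearing near x 0.465, y −0.20. The left unit's drawer is empty. Next I'll refine the yaw.

```bash
cat >> h.py <<'E'
from scipy.spatial.transform import Rotation as R
def cloud(p):
    d=p['depth'];v,u=np.mgrid[0:400,0:640]
    pts=np.stack([u,v],-1).reshape(-1,1,2).astype(np.float64)
    K=np.array([[p['fx'],0,p['cx']],[0,p['fy'],p['cy']],[0,0,1.]])
    n=cv2.undistortPoints(pts,K,np.array([p['k1'],0,0,0,0.])).reshape(400,640,2)
    P=np.concatenate([n*d[...,None],d[...,None]],-1)
    T=p['world_from_camera'];W=P@T[:3,:3].T+T[:3,3];W[d==0]=np.nan
    return W
E
python3 - <<'E'
from h import *
s=read_state();print(R.from_quat(s['tcp_rot']).as_matrix().round(3))
for c in ['scene','side','wrist']:
    p=camera(c);W=cloud(p)
    if c=='wrist': save(p,'wrist0')
    m=(abs(W[...,2]-.075)<.008)&(abs(W[...,0]-.57)<.13)&(abs(W[...,1]+.2)<.15)
    if m.sum()>30:
        r=cv2.minAreaRect(W[m][:,:2].astype(np.float32)*1000);print(c,m.sum(),r,cv2.boxPoints(r).round().tolist(),np.median(W[m][:,2]))
E
```

```text
[[-0.97  -0.     0.243]
 [-0.243 -0.    -0.97 ]
 [ 0.    -1.     0.   ]]
scene 1919 ((544.1882934570312, -174.0728759765625), (209.06031799316406, 248.495361328125), 0.4654707908630371) [[439.0, -51.0], [441.0, -299.0], [650.0, -297.0], [648.0, -49.0]] 0.07514403895417654
side 1114 ((545.626708984375, -175.98681640625), (205.59005737304688, 252.00900268554688), 0.017278119921684265) [[443.0, -50.0], [443.0, -302.0], [648.0, -302.0], [648.0, -50.0]] 0.07554564608051301
```

```bash
python3 -m pendant '[{"linear":[-0.05,0,-0.03],"spin":0,"grip":1},{"linear":[-0.05,0,-0.03],"spin":0,"grip":1},{"linear":[-0.05,0,-0.03],"spin":0,"grip":1},{"linear":[-0.05,0,-0.03],"spin":0,"grip":1},{"linear":[-0.05,0,-0.03],"spin":0,"grip":1}]' 40
python3 - <<'E'
from h import *
s=read_state();print(s['clock'],s['tool_pos'],R.from_quat(s['tcp_rot']).as_matrix().round(3).tolist())
p=camera('wrist');save(p,'wrist1');T=p['world_from_camera'];print(T.round(3).tolist())
for t in ['front_a','knob_a','unit_a','bearing']:
    r=place_of(p,t);print(t,[(np.round(q['xyz'],4).tolist(),round(q['confidence'],2)) for q in r[:3]])
E
```

```text
clock: 1.68
tool_pos: [0.3287, -0.2773, 0.3042]
tcp_rot: [0.086, -0.702, 0.702, -0.087]
ft_force: [1.0, -0.9, -0.8]
gripper_width: -0.0
1.675 [ 0.32874544 -0.27727096  0.30418955] [[-0.97, 0.001, 0.243], [-0.243, -0.001, -0.97], [-0.001, -1.0, 0.001]]
[[0.244, -0.925, -0.29, 0.403], [-0.97, -0.232, -0.074, -0.258], [0.001, 0.299, -0.954, 0.375], [0.0, 0.0, 0.0, 1.0]]
front_a [([0.4284, -0.2062, 0.0325], 0.61)]
knob_a []
unit_a []
bearing []
```

View pics/wrist1.png

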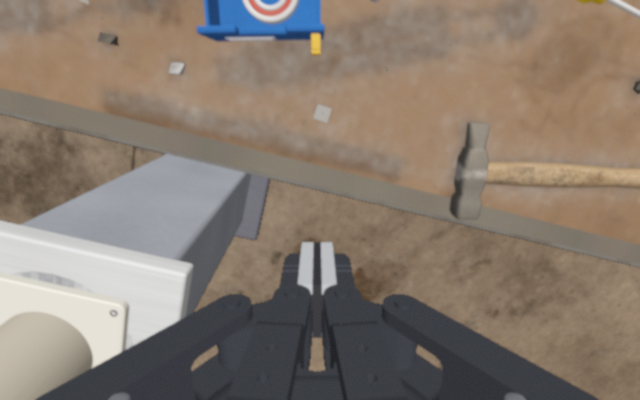

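Wrist view: the blue drawer with the red-ringed bearing is at (265,10) and the keeper at (316,43). I'll go forward at this height to see the whole unit.

```bash
python3 -m pendant '[{"linear":[-0.05,0,-0.01],"spin":0,"grip":1},{"linear":[-0.05,0,-0.00],"spin":0,"grip":1},{"linear":[-0.03,0,0],"spin":0,"grip":1},{"linear":[0,0,0],"spin":0,"grip":1}]'
python3 - <<'E'
from h import *
s=read_state();print(s['clock'],s['tool_pos'],R.from_quat(s['tcp_rot']).as_matrix().round(3).tolist())
p=camera('wrist');save(p,'wrist2')
for t in ['front_a','knob_a','unit_a','bearing']:
    r=place_of(p,t);print(t,[(np.round(q['xyz'],4).tolist(),round(q['confidence'],2)) for q in r[:3]])
W=cloud(p)
for r in regions_of(p,'unit_a')[:2]:
    m=r['mask']&(abs(W[...,2]-.075)<.006);print(r['confidence'],m.sum())
    m=cv2.erode(m.astype(np.uint8),np.ones((3,3)))>0
    if m.sum()>50:
        q=cv2.minAreaRect(W[m][:,:2].astype(np.float32)*1000);print(q,cv2.boxPoints(q).round().tolist(),np.median(W[m][:,2]))
np.save('W.npy',W)
E
```

```text
clock: 2.42
tool_pos: [0.4519, -0.2386, 0.3033]
tcp_rot: [-0.087, 0.702, -0.702, 0.086]
ft_force: [-0.9, -0.1, -1.1]
gripper_width: 0.005
2.425 [ 0.45192602 -0.23855759  0.30326286] [[-0.97, -0.001, 0.242], [-0.242, 0.0, -0.97], [0.001, -1.0, -0.0]]
front_a [([0.4317, -0.2044, 0.0338], 0.88)]
knob_a [([0.4999, -0.2872, 0.048], 0.58)]
unit_a [([0.565, -0.2014, 0.0029], 0.92)]
bearing [([0.4731, -0.1986, 0.0139], 0.63)]
0.81 24583
((543.1868286132812, -204.7984619140625), (82.34016418457031, 178.38784790039062), 14.06902027130127) [[482.0, -128.0], [525.0, -301.0], [605.0, -281.0], [561.0, -108.0]] 0.07547117161726236
```

View pics/wrist2.png

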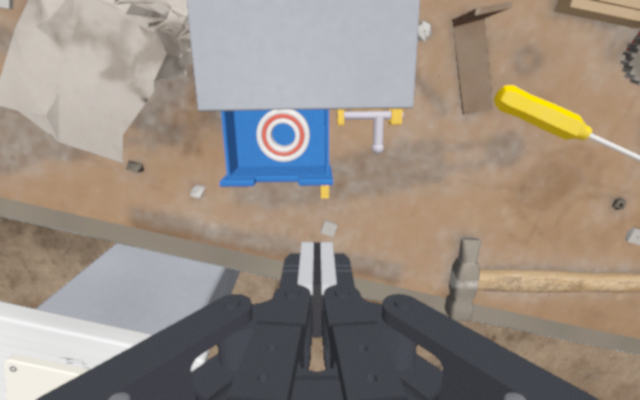

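Whole drawer in view: front edge at row ~180, bearing (283,135), knob (378,148), unit front edge ~row 108. Fitting edges for the yaw.

```bash
python3 - <<'E'
from h import *
W=np.load('W.npy');ok=abs(W[...,2]-.075)<.005
def fit(pts):
    pts=np.array(pts)*1000;v=cv2.fitLine(pts.astype(np.float32),cv2.DIST_HUBER,0,.01,.01).ravel();return np.degrees(np.arctan2(v[1],v[0])),v[2:]
F=[];L=[];Rr=[]
for u in range(210,405):
    c=np.where(ok[60:125,u])[0];F.append(W[60+c.max(),u,:2])
for v in range(5,100):
    c=np.where(ok[v,150:430])[0];L.append(W[v,150+c.min(),:2]);Rr.append(W[v,150+c.max(),:2])
for n,a in zip('FLR',(F,L,Rr)):print(n,fit(a))
# drawer front top z .066
ok2=(abs(W[...,2]-.066)<.005);D=[]
for u in list(range(226,256))+list(range(306,328)):
    c=np.where(ok2[165:200,u])[0]
    if len(c): D.append(W[165+c.max(),u,:2])
print('D',len(D),fit(D),D[0],D[-1])
# knob
m=(W[115:160,365:390,2]>.04);k=W[115:160,365:390][m];print('knob',np.median(k[:,:2],0),k[:,2].max(),k[k[:,0].argmin()])
E
```

```text
F (np.float32(-75.21913), array([ 503.87054, -216.84221], dtype=float32))
L (np.float32(-23.432554), array([521.3181 , -94.98636], dtype=float32))
R (np.float32(15.234467), array([ 567.84106, -290.53543], dtype=float32))
D 51 (np.float32(-75.13271), array([ 431.28793, -206.20103], dtype=float32)) [ 0.4192359  -0.16084589] [ 0.44271175 -0.25018926]
knob [ 0.49970762 -0.28455506] 0.05388969088959378 [ 0.47871847 -0.28705102  0.04689186]
```

Yaw ≈ 14.9°, drawer open ≈ 67 mm, all consistent with the sizes given. I'll back off, then descend in front of the drawer.

```bash
cat >> h.py <<'E'
def st():
    s=read_state();a=np.radians(14.9);e=np.array([np.cos(a),np.sin(a)]);n=np.array([-e[1],e[0]])
    p=s['tool_pos'];M=R.from_quat(s['tcp_rot']).as_matrix();f=s['ft_force']
    print('clk %.2f s %.1f t %.1f z %.1f yaw %.2f F(s,t,z) %.1f %.1f %.1f'%(s['clock'],1e3*e@p[:2],1e3*n@p[:2],1e3*p[2],np.degrees(np.arctan2(-M[1,0],-M[0,0])),e@f[:2],n@f[:2],f[2]))
if __name__=='__main__': st()
E
python3 -m pendant '[{"linear":[0.025,0,-0.02],"spin":-0.85,"grip":1},{"linear":[0.025,0,-0.022],"spin":0,"grip":1},{"linear":[0,0.06,0],"spin":0,"grip":1},{"linear":[0,0.06,0],"spin":0,"grip":1},{"linear":[0,0,0],"spin":0,"grip":1}]'; python3 h.py
```

```text
clock: 3.35
tool_pos: [0.3885, -0.2077, 0.1806]
tcp_rot: [-0.094, 0.703, -0.699, 0.089]
ft_force: [0.1, -0.1, 0.7]
gripper_width: -0.002
clk 3.35 s 322.0 t -300.6 z 180.6 yaw 14.88 F(s,t,z) 0.1 -0.1 0.7
```

```bash
python3 -m pendant '[{"linear":[0,0.04,0.003],"spin":0,"grip":1},{"linear":[0,0.04,0.003],"spin":0,"grip":1},{"linear":[0,0,0],"spin":0,"grip":1}]'; python3 h.py
python3 - <<'E'
from h import *
p=camera('wrist');save(p,'wrist3')
E
```

```text
clock: 3.72
tool_pos: [0.3934, -0.2151, 0.104]
tcp_rot: [-0.092, 0.702, -0.701, 0.091]
ft_force: [0.0, 0.4, -0.6]
gripper_width: -0.003
clk 3.73 s 324.9 t -309.0 z 104.0 yaw 14.89 F(s,t,z) 0.1 0.3 -0.6
```

View pics/wrist3.png

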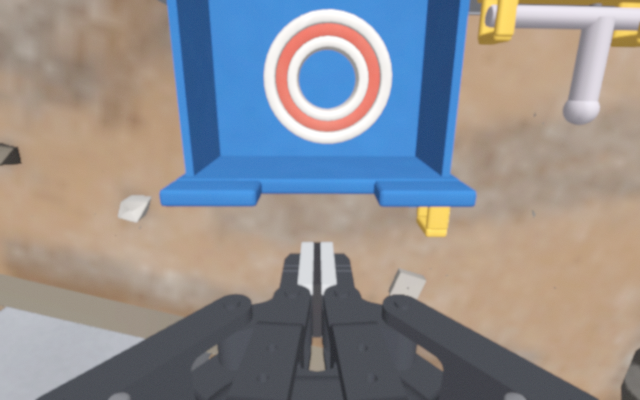

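Fingertips are centred ahead of the notch (317,245), clear of the keeper (433,220). Pushing now.

```bash
python3 -m pendant '[{"linear":[-0.015,0,0],"spin":0,"grip":1},{"linear":[-0.012,0,0],"spin":0,"grip":1},{"linear":[-0.015,0,0],"spin":0,"grip":1},{"linear":[-0.018,0,0],"spin":0,"grip":1},{"linear":[-0.018,0,0],"spin":0,"grip":1}]'; python3 h.py;  python3 -m pendant '[{"linear":[-0.006,0,0],"spin":0,"grip":1},{"linear":[0,0,0],"spin":0,"grip":1}]'; python3 h.py
```

```text
clock: 4.4
tool_pos: [0.4706, -0.1945, 0.1041]
tcp_rot: [0.092, -0.701, 0.701, -0.092]
ft_force: [-1.5, -2.6, 0.8]
gripper_width: 0.0
clk 4.40 s 404.7 t -309.0 z 104.1 yaw 14.95 F(s,t,z) -2.1 -2.2 0.8
clock: 4.65
tool_pos: [0.4758, -0.1928, 0.1037]
tcp_rot: [-0.092, 0.701, -0.701, 0.092]
ft_force: [0.2, -0.5, -0.2]
gripper_width: 0.003
clk 4.65 s 410.2 t -308.7 z 103.7 yaw 14.99 F(s,t,z) 0.1 -0.5 -0.2
```

```bash
for i in 1; do python3 -m pendant '[{"linear":[-0.005,0,0],"spin":0,"grip":1},{"linear":[-0.002,0,0],"spin":0,"grip":1},{"linear":[0,0,0],"spin":0,"grip":1}]' >/dev/null; python3 h.py; done
python3 - <<'E'
from h import *
p=camera('wrist');save(p,'wrist4')
p=camera('side');cv2.imwrite('pics/side4.png',cv2.resize(p['color'][130:230,260:400,::-1],None,fx=5,fy=5))
E
```

```text
clk 5.03 s 416.1 t -308.8 z 103.7 yaw 14.93 F(s,t,z) -1.1 1.0 0.3
```

View pics/wrist4.png

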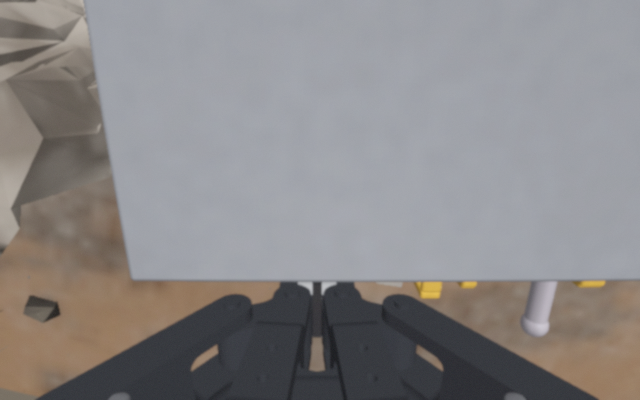

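View pics/side4.png

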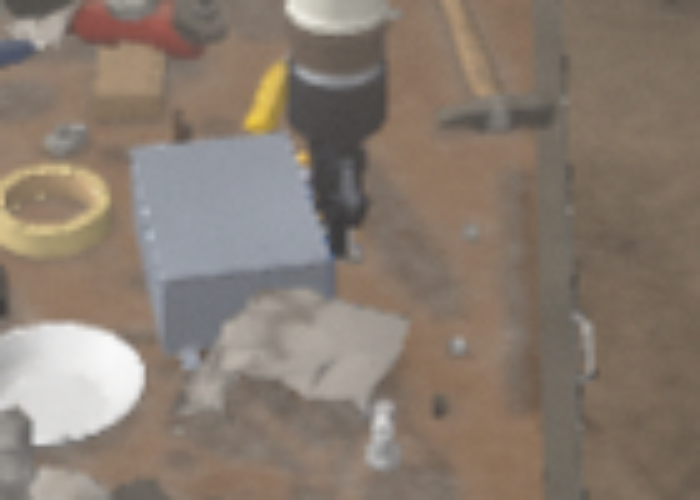

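Nearly home (keeper at 429,288 is still slightly ahead of the front edge). I'll finish in small steps until the stop shows in the force.

```bash
python3 -m pendant '[{"linear":[-0.002,0,0],"spin":0,"grip":1},{"linear":[0,0,0],"spin":0,"grip":1}]' >/dev/null; python3 h.py;python3 -m pendant '[{"linear":[-0.002,0,0],"spin":0,"grip":1},{"linear":[0,0,0],"spin":0,"grip":1}]' >/dev/null; python3 h.py
```

```text
clk 5.38 s 417.7 t -308.9 z 103.8 yaw 14.92 F(s,t,z) -4.3 -0.0 0.9
clk 5.62 s 417.9 t -308.9 z 103.7 yaw 14.86 F(s,t,z) -10.0 0.9 5.1
```

```bash
python3 -m pendant '[{"linear":[-0.002,0,0],"spin":0,"grip":1},{"linear":[0,0,0],"spin":0,"grip":1}]' >/dev/null; python3 h.py;python3 -m pendant '[{"linear":[0.02,0,0],"spin":0,"grip":1},{"linear":[0.05,0,0],"spin":0,"grip":1},{"linear":[0,-0.06,0],"spin":0,"grip":1},{"linear":[0,-0.05,0.0],"spin":0,"grip":1},{"linear":[0,0,0],"spin":0,"grip":1}]' >/dev/null; python3 h.py
python3 - <<'E'
from h import *
p=camera('wrist');save(p,'wrist5')
for t in ['front_a','knob_a','unit_a']:
    r=place_of(p,t);print(t,[(np.round(q['xyz'],4).tolist(),round(q['confidence'],2)) for q in r[:3]])
np.save('W5.npy',cloud(p))
E
```

```text
clk 5.88 s 418.1 t -308.8 z 103.4 yaw 14.81 F(s,t,z) -14.4 -1.3 6.3
clk 6.50 s 355.3 t -311.5 z 218.9 yaw 14.93 F(s,t,z) 0.1 -0.2 -0.0
front_a [([0.494, -0.1897, 0.0302], 0.85)]
knob_a [([0.4953, -0.2887, 0.0504], 0.81)]
unit_a []
```

View pics/wrist5.png

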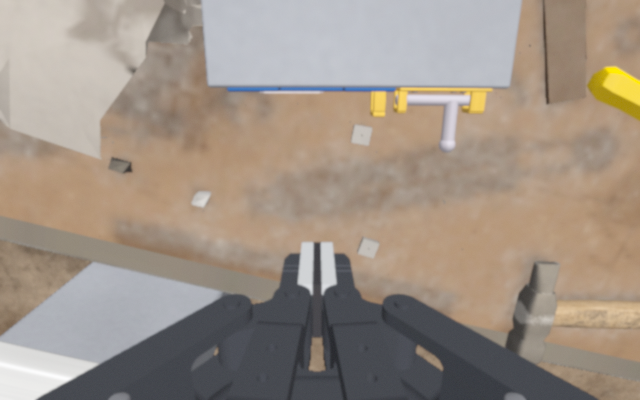

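Drawer is home: its blue edge lies flush along the unit front (row 89), and the knob is at (450,125). Moving round to the right of the knob.

```bash
python3 -m pendant '[{"linear":[0,0,0.043],"spin":0,"grip":1},{"linear":[0,0,0.043],"spin":0,"grip":1},{"linear":[0,0,0.04],"spin":0,"grip":1},{"linear":[-0.044,0,0],"spin":0,"grip":1},{"linear":[0,0,0],"spin":0,"grip":1}]' >/dev/null; python3 h.py
python3 - <<'E'
from h import *
p=camera('wrist');save(p,'wrist6')
for t in ['front_a','knob_a','unit_a']:
    r=place_of(p,t);print(t,[(np.round(q['xyz'],4).tolist(),round(q['confidence'],2)) for q in r[:3]])
E
```

```text
clk 7.33 s 398.1 t -435.0 z 211.4 yaw 15.03 F(s,t,z) -0.6 -0.1 0.3
front_a []
knob_a [([0.4924, -0.2893, 0.0499], 0.72)]
unit_a [([0.5634, -0.1974, 0.0015], 0.76), ([0.4932, -0.2901, 0.0501], 0.3)]
```

View pics/wrist6.png

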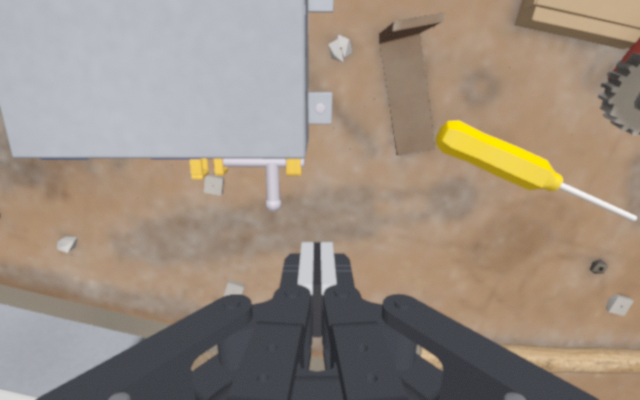

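Fingers are to the right of the knob (273,190) and the screwdriver is well clear. Descending.

```bash
python3 -m pendant '[{"linear":[0,0.05,0],"spin":0,"grip":1},{"linear":[0,0.05,0],"spin":0,"grip":1},{"linear":[0,0.005,0],"spin":0,"grip":1},{"linear":[0,0,0],"spin":0,"grip":1}]' >/dev/null; python3 h.py
python3 - <<'E'
from h import *
p=camera('wrist');save(p,'wrist7')
E
```

```text
clk 8.03 s 396.4 t -435.3 z 109.9 yaw 14.92 F(s,t,z) -0.6 -0.8 0.3
```

View pics/wrist7.png

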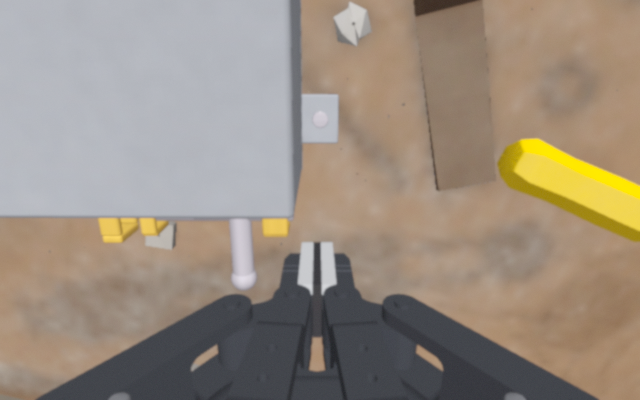

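```bash
python3 -m pendant '[{"linear":[0,0.006,0],"spin":0,"grip":1},{"linear":[0,0,-0.01],"spin":0,"grip":1},{"linear":[0,0,0],"spin":0,"grip":1}]' >/dev/null; python3 h.py; python3 -m pendant '[{"linear":[0,0,-0.006],"spin":0,"grip":1},{"linear":[0,0,-0.006],"spin":0,"grip":1}]' >/dev/null; python3 h.py; python3 -m pendant '[{"linear":[0,0,-0.006],"spin":0,"grip":1},{"linear":[0,0,-0.004],"spin":0,"grip":1}]' >/dev/null; python3 h.py
python3 - <<'E'
from h import *
p=camera('wrist');save(p,'wrist8')
E
```

```text
clk 8.45 s 396.5 t -424.1 z 103.4 yaw 14.98 F(s,t,z) 0.1 -0.3 0.2
clk 8.70 s 396.7 t -413.1 z 103.3 yaw 14.92 F(s,t,z) -0.5 -0.9 0.8
clk 8.95 s 396.7 t -402.7 z 103.1 yaw 14.95 F(s,t,z) 0.3 -1.8 0.5
```

View pics/wrist8.png

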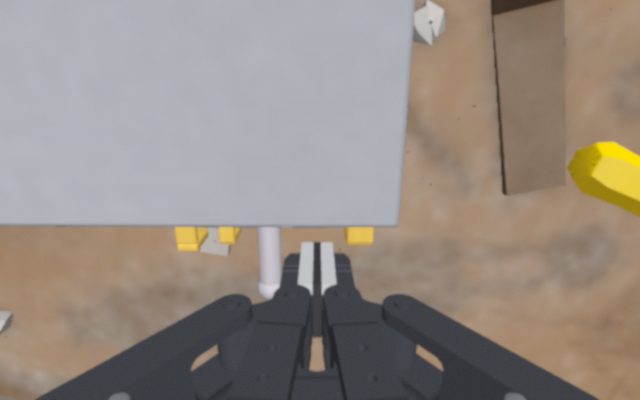

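The finger has the knob (269,265) and it's sliding left between the straps. Continuing to the stop.

```bash
python3 -m pendant '[{"linear":[0,0,-0.003],"spin":0,"grip":1},{"linear":[0,0,-0.002],"spin":0,"grip":1},{"linear":[0,0,0],"spin":0,"grip":1}]' >/dev/null; python3 h.py; python3 -m pendant '[{"linear":[0,0,-0.002],"spin":0,"grip":1},{"linear":[0,0,0],"spin":0,"grip":1}]' >/dev/null; python3 h.py;  python3 -m pendant '[{"linear":[0,0,-0.002],"spin":0,"grip":1},{"linear":[0,0,0],"spin":0,"grip":1}]' >/dev/null; python3 h.py; 
```

```text
clk 9.38 s 396.4 t -397.8 z 102.8 yaw 14.94 F(s,t,z) 0.3 -0.8 0.6
clk 9.62 s 396.5 t -396.4 z 102.9 yaw 14.92 F(s,t,z) -0.6 -3.7 -0.3
clk 9.88 s 396.5 t -395.9 z 103.1 yaw 14.87 F(s,t,z) -0.3 -6.6 -2.3
```

```bash
python3 -m pendant '[{"linear":[0,0,-0.002],"spin":0,"grip":1},{"linear":[0,0,0],"spin":0,"grip":1}]' >/dev/null; python3 h.py; python3 -m pendant '[{"linear":[0,0,-0.002],"spin":0,"grip":1},{"linear":[0,0,0],"spin":0,"grip":1}]' >/dev/null; python3 h.py; 
python3 -m pendant '[{"linear":[0,0,0.02],"spin":0,"grip":1},{"linear":[0.01,0,0.02],"spin":0,"grip":1},{"linear":[0.03,-0.05,0],"spin":0,"grip":1},{"linear":[0,-0.06,0],"spin":0,"grip":1},{"linear":[0,0,0],"spin":0,"grip":1}]' >/dev/null; python3 h.py
python3 - <<'E'
from h import *
p=camera('wrist');save(p,'wrist9')
for t in ['front_a','knob_a','unit_a']:
    r=place_of(p,t);print(t,[(np.round(q['xyz'],4).tolist(),round(q['confidence'],2)) for q in r[:3]])
for c in ['scene','side']:
    p=camera(c);save(p,c+'9')
    for t in ['front_b','knob_b','hex_bolt']:
        r=place_of(p,t);print(c,t,[(np.round(q['xyz'],3).tolist(),round(q['confidence'],2)) for q in r[:3]])
E
```

```text
clk 10.12 s 396.5 t -395.4 z 103.3 yaw 14.83 F(s,t,z) -0.5 -10.8 -4.4
clk 10.38 s 396.5 t -395.0 z 103.4 yaw 14.77 F(s,t,z) -1.1 -15.7 -6.2
clk 11.00 s 357.3 t -432.5 z 218.2 yaw 14.87 F(s,t,z) -0.1 -0.5 -1.3
front_a [([0.4951, -0.1903, 0.0348], 0.8)]
knob_a [([0.4905, -0.2603, 0.05], 0.97)]
unit_a []
scene front_b [([0.492, -0.192, 0.03], 0.69), ([0.412, 0.266, 0.031], 0.63)]
scene knob_b [([0.49, -0.261, 0.047], 0.49), ([0.464, 0.167, 0.045], 0.49)]
scene hex_bolt []
side front_b [([0.416, 0.262, 0.03], 0.64)]
side knob_b [([0.491, -0.258, 0.046], 0.54), ([0.458, 0.174, 0.043], 0.38)]
side hex_bolt [([0.432, 0.01, -0.002], 0.38)]
```

View pics/wrist9.png

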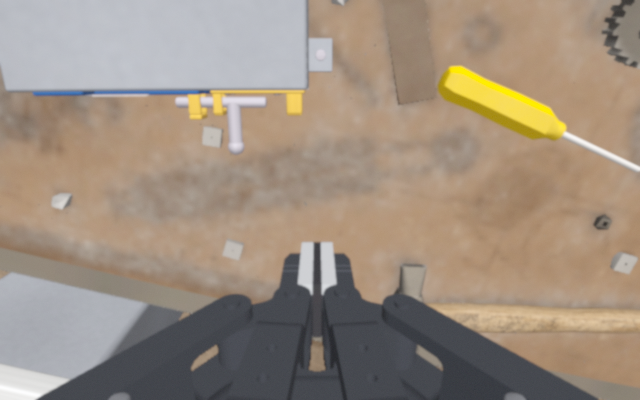

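View pics/scene9.png

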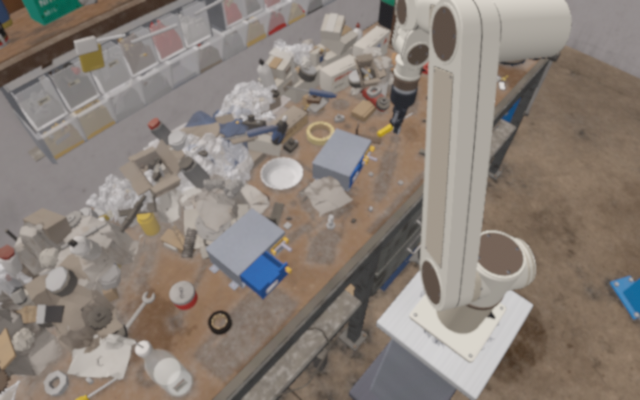

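The bolt is through the keeper: its tip at (178,101) lies past the loop at (196,106). The knob has moved about 27 mm, and the drawer edge is flush. The other unit still shows its drawer open. Handing in.

```bash
python3 -c "
from h import *
print(close_job());st()"
```

```text
the job is handed in; nothing more can be done
None
the job is handed in; nothing more can be done
```

I pushed the bearing's drawer (the right-hand unit) fully home with closed fingertips, then pushed its bolt all the way across. I backed the gripper clear and handed the job in at about 11 s.

- **Drawer:** it came up against its stop (about 14 N measured), and the last wrist picture shows its front flush with the unit.
- **Bolt:** it also came up against its stop (about 16 N). The knob moved about 27 mm against the 26 mm expected, within the measuring error. The last picture shows the bolt tip through the keeper.
- **Everything else:** the empty unit's drawer front and knob measured where they started, within about 5 mm. The screwdriver and hex bolt were not touched.
- **Weak or missing checks:** the hex bolt was found again only in the side picture, with low confidence, a few mm from where it started; the scene picture missed it. I did not measure the grease tin, tape or screwdriver again, but the arm never went near them. The bearing is hidden inside the closed drawer, so I could not see it at the end.

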